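# Close the clamp strap over the pump's syringe

### The arm

A 6-joint arm with a two-finger parallel gripper is mounted at the origin on the work surface. World frame = base frame: x ahead of the robot, y to its left, z up, the work surface at z = 0. Lengths are in m, angles in rad, forces in N, time in s.
With the tool pointing down it reaches from about 0.25 to 0.775 m from the base axis. Payload 8.9 kg.
Tool frame: the origin (TCP) lies at the very end of the fingers, on their centre line; the grasp point (between the pads) lies 19 mm behind it; z points along the fingers, y is the line along which they close (so a half turn about z gives the same grasp; the last joint's range is limited). The gripper opens to 85 mm and grips with 20 to 120 N. Pads are 22 mm wide; open, the fingers measure 114 mm over their backs; the gripper's body (76 mm by 85 mm) begins 54 mm behind the grasp point. The pads swing forward as they close: fully open they stand 13 mm farther back than shut.
Start: joints at [-1.342, 0.291, -0.153, 1.127, 0, 1.431], TCP at [0.189, -0.49, 0.231] pointing down, gripper open.
Joint ranges: [-2.52, 2.52], [-0.91, 1.74], [-1.3, 1.37], [-1.96, 2.02], [-1.52, 1.47], [-3.14, 3.14]. Speed limits (rad/s): [2.22, 2.22, 2.79, 3.14, 3.14, 3.14].

### API

Orientations are given as [roll, pitch, yaw] about the fixed x, y, z axes, in that order (R = Rz(yaw) Ry(pitch) Rx(roll)).
In Python, from plant import read_state, get_image, camera_model, finish_job gives the robot as it stands.
- The arm moves only by the tool jog_arm, never from a script. Its argument "targets" is a list of rows, each a list of 2 entries, a list of its own where there are three numbers: the shift along the tool's x, y, z in cm, then the turn, a rotation vector about the tool's x, y, z in rad. In form: [[[x, y, z], [rx, ry, rz]], ...]. A call has 1 to 8 rows; each row shifts and turns the commanded pose from where the row before left it, along the tool's axes as they then stand; what a row does not reach is not made up. A row lasts 1/12 s, in which the tool goes at most 41.7 mm and 7.16 degrees, less where a joint would pass 70% of its speed; a pose out of reach is approached as far as the arm can. A call with a gripper value outside its range is refused whole. "fingers" is the opening, from 0 (shut) to 1 (fully open), set as the call begins (left out, the last holds). The fingers move at their own pace and stop on an object; "force" is the grip in N (left out, the last holds). Time passes only in rows, so rows that do not move let the fingers close. It gives the time, the measured TCP pose, the force, the opening and the grip force at its end, in the units of the state.
- read_state(): the state, without advancing time (a new reading comes with each control period).
- get_image(name): name is "scene" or "top"; returns the picture (480x640x3 uint8, red, green, blue); there is no depth.
- camera_model(name): a dict with "fx", "fy", "cx", "cy" (pixels), "R" (3x3) and "t" (3): a world point X has camera coordinates R X + t. Camera axes: x right, y down, z forward; pixel columns grow to the right and rows downward; lengths in m; the calibration is good to about 2 mm. A picture is of the moment at which its call begins. camera_model takes no time and is no camera call.
- finish_job(): hands the job in; it is judged then, once.
The state is a dict: "clock": time; "qpos": joint angles; "joint_velocities": joint speeds; "joint_torque": joint torques, N m; "eef_pos": TCP position; "tool_rot": TCP orientation; "force": force on the tool from outside, world axes, zero at the start; "wrist_torque": the same for the moment, N m; "grip_width": opening from 0.0 (shut) to 1.0 (fully open); "grip_force": force on a finger pad.
Only numpy, scipy, OpenCV 4.12 (cv2) and the standard library are available. Lean on these libraries where they do the work, as an engineer would, in place of code of your own. Each camera call takes 0.05 s, during which the arm holds its last target. There are 200 camera calls.

### The job

Close the syringe clamp: take the loose steel strap by its grip rib, tilt its oblong eye past the wide head of the stud on the near side of the pump, level it beneath the head, and set the round hole at its other end down over the pin so that the strap lies flat and fully home on the clamp block; then let go. Work by feel and gently: keep the strap's push on the stud below 15 N, and leave everything else where it stands.

Things in the scene. Friction and masses are not known exactly. Their poses are not given: they have to be found in the camera images.
- strap: loose steel clamp strap: plate 162 long (x) x 38 wide (y) x 5 mm thick, lying flat on the bench, 0.2 kg. Origin: centre of its underside, z up. Oblong eye near its -x end, round hole near its +x end. A black upright grip rib, 36 long (x) x 12 thick (y), centred at x = +16 mm, stands up to 39 mm above the underside
- strap_eye (a point): centre of the strap's oblong eye at the underside (strap x = -50 mm); axes as the strap. The eye is 41.5 long (x) x 20 mm wide (y); the bar that closes its -x end is 10.25 mm wide
- strap_hole (a point): centre of the strap's round hole, 13 mm across, at the underside (strap x = +54 mm); axes as the strap
- pump: grey syringe pump, fixed, 210 (x) x 330 mm (y). Origin on the bench under its aluminium clamp block; z up, +x from stud to pin (away from the robot), the drive lies at +y. The block's flat top, the seat, is 95 mm above the bench, x = -95 to +80 mm, 60 mm wide (y). The syringe lies along y in a groove at x = 8 mm, its top 2 mm below the seat
- stud_slot: the T-slot of the stud: origin on the seat at the middle of the slot (pump x = -54 mm); axes as the pump. The stud stands up to 10 mm either way from it along x, unmeasured: find it by touch. Round neck 12 mm thick; head 64 long (x) x 14 wide (y) x 5 mm thick, round ends, underside 22 mm above the seat. The stud stays put under a push of less than 30 N
- pump_pin (a point): point on the seat at the foot of the fixed locating pin (pump x = +50 mm); axes as the pump. The pin is 10 mm thick and 8 mm high, its top 3 mm tapering to 6 mm
- beaker: glass beaker 72 mm across, 90 high, bystander; origin centre of its underside
- bottle: glass bottle with a blue cap, 70 mm across, 130 high, bystander; origin centre of its underside
- vial: small capped vial 26 mm across, 50 high, bystander; origin centre of its underside
- dish: shallow glass dish 80 mm across, 16 high, bystander; origin centre of its underside
- driver: screwdriver 150 mm long lying on the bench, bystander; origin at its underside
- spare: spare flat steel strip 110 x 30 x 5 mm with two round holes of 11 mm and no eye or rib, bystander; origin centre of its underside
Mind the look-alikes: they are no part of the job. Several things have the shape of the strap; the one meant has the colours described above.

How it is judged:
On the way, in this order (a step that is already met when the one before it is completed fails the run):
1. the strap is lifted clear of the bench (height (world z) of strap above 0.05 m), for 0.1 s.
2. the strap is level (within 0.12 rad) with its eye round the stud's neck, wholly beneath the head (z of strap_eye in the frame of stud_slot below 0.0175 m and x of strap_eye in the frame of stud_slot between -0.03 and 0.03 m and y of strap_eye in the frame of stud_slot between -0.01 and 0.01 m and angle between strap's own z axis and vertical below 0.12 rad and angle between the x axis of strap and the x axis of pump, either way round below 0.3 rad), for 0.1 s.
At the end, for the whole second after the job is handed in: the strap lies at rest, flat (within 0.04 rad) on the clamp block's seat (within 3 mm), along the pump's x (within 0.1 rad), its eye round the stud under the head (within 8 mm sideways), its round hole down over the pin (within 4 mm); released (horizontal distance between strap_hole and pump_pin below 0.004 m and z of strap_hole in the frame of pump_pin between -0.003 and 0.003 m and z of strap_eye in the frame of stud_slot between -0.003 and 0.003 m and y of strap_eye in the frame of stud_slot between -0.008 and 0.008 m and angle between the x axis of strap and the x axis of pump, either way round below 0.1 rad and angle between strap's own z axis and vertical below 0.04 rad and linear speed of strap below 0.01 m/s); the robot touches nothing.
It fails at once if the strap is pressed against the stud with more than 15 N (contact force between strap and stud_slot above 15 N).
It fails at once if a bystander is moved by more than 20 mm (distance of any of beaker, bottle, vial, dish, driver, spare from where it was at the start of the episode above 0.02 m).
It also fails if it takes over 51 s, if anything falls off the work surface, if the arm or the gripper's body presses on something with over 40 N, if the wrist force passes 120 N, or if a joint passes its speed limit or range.

## Working session

There is one attempt and no reset: what is moved stays moved. The work goes in short steps, Python scripts to look and compute and a tool call to move; the robot and the scene stay as the last step left them, time stands still between calls to the robot, and variables do not carry over. Pictures are saved under pics/ and viewed, at most 10 in all, crops included, and the job is handed in when it is done.

Besides the shell and the picture viewer there is one more tool, called after ">>>" in YAML: its name, and indented under it one key for each argument. jog_arm: Moves the arm, as the interface text tells. Its arguments: {"type":"object","properties":{"targets":{"type":"array"},"fingers":{"type":"number"},"force":{"type":"number"}},"required":["targets"]}

```bash
mkdir -p pics; ls; python3 - <<'E'
from plant import *
import cv2,numpy as np
for n in("scene","top"):
    im=get_image(n); cv2.imwrite(f"pics/{n}0.png",im[:,:,::-1]); np.save(n+"0.npy",im)
    m=camera_model(n); print(n,m)
print(read_state())
E
```

```text
pics
scene {'fx': 471.09175090751626, 'fy': 471.09175090751626, 'cx': 315.07792501019367, 'cy': 242.88293793291436, 'R': array([[-0.24422697,  0.96959507,  0.0154463 ],
       [ 0.66029686,  0.17794255, -0.72961943],
       [-0.71018395, -0.1679936 , -0.68367895]]), 't': array([ 0.24585398, -0.24556161,  1.25034615])}
top {'fx': 446.5207204747641, 'fy': 446.5207204747641, 'cx': 319.2812924007373, 'cy': 246.95921448279438, 'R': array([[-0.0139346 , -0.99953837, -0.02699765],
       [-0.99661164,  0.01607258, -0.08066539],
       [ 0.08106207,  0.02578213, -0.99637554]]), 't': array([-0.11262829,  0.54225876,  0.81051283])}
{'clock': 0.1, 'qpos': array([-1.34230007e+00,  2.91238947e-01, -1.54024375e-01,  1.12669985e+00,
        1.94327710e-05,  1.43151348e+00]), 'joint_velocities': array([ 0.00133444, -0.00053109,  0.0024471 ,  0.00015856, -0.0001669 ,
        0.00087621]), 'joint_torque': array([ 4.91189185e-04, -5.37978029e+01,  3.31918359e+01,  9.33866162e-03,
       -2.36391743e-04, -9.44468354e-06]), 'eef_pos': array([ 0.18869172, -0.48951235,  0.23079182]), 'tool_rot': array([-3.14043981e+00, -1.81240650e-04,  3.67778988e-01]), 'force': array([-0.68711973, -0.01506655,  0.33062966]), 'wrist_torque': array([ 0.0137431 , -0.00232009,  0.05482493]), 'grip_force': 0.0, 'grip_width': 0.99723093848738}
```

View pics/scene0.png

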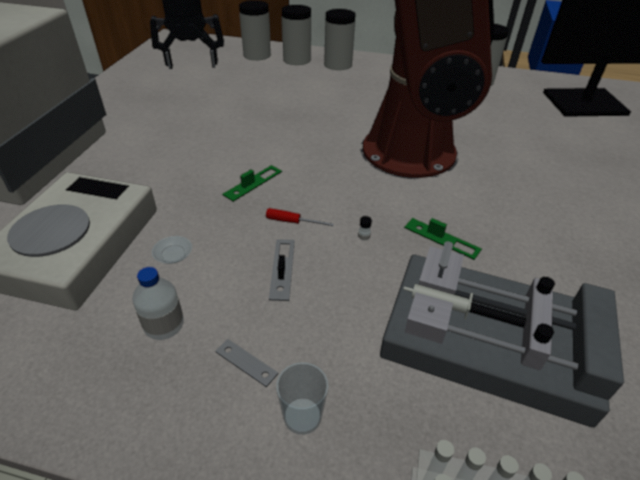

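View pics/top0.png

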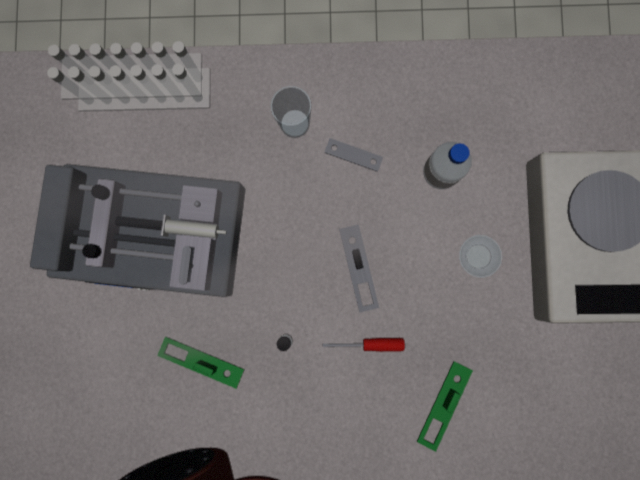

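The top view shows the steel strap at about (359,268), with its eye at the bottom (365,293) and hole at the top (353,240). The pump pin is at (198,204) and the stud head spans about (188,248) to (186,282). Next I take a zoomed crop for the exact pixels.

```bash
python3 - <<'E'
import cv2,numpy as np
im=np.load("top0.npy")[:,:,::-1]
a=cv2.resize(im[175:305,160:250],None,fx=4.4,fy=4.4,interpolation=cv2.INTER_CUBIC)
b=cv2.resize(im[215:345,320:400],None,fx=4.4,fy=4.4,interpolation=cv2.INTER_CUBIC)
cv2.imwrite("pics/crop1.png",np.clip(np.hstack([a,b])*1.3,0,255).astype(np.uint8))
E
```

```text
(no output)
```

View pics/crop1.png

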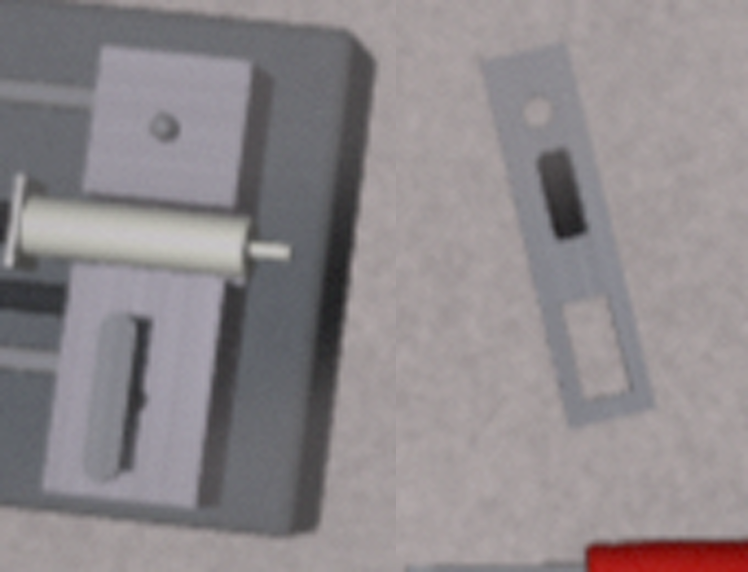

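```bash
cat > h.py <<'E'
import numpy as np
from plant import *
from scipy.spatial.transform import Rotation as Ro
def ray(n,p,z):
    m=camera_model(n); R,t=np.array(m["R"]),np.array(m["t"])
    d=R.T@np.array([(p[0]-m["cx"])/m["fx"],(p[1]-m["cy"])/m["fy"],1]); c=-R.T@t
    return c+d*(z-c[2])/d[2]
def plan(goals,start=None):
    """goals: [(xyz, Rotation)]; prints tool-frame shift cm and rotvec from the pose before"""
    s=read_state(); p,R=start or (s["eef_pos"],Ro.from_euler("xyz",s["tool_rot"]))
    for g,G in goals:
        print(np.round(R.inv().apply(g-p)*100,2),np.round((R.inv()*G).as_rotvec(),4)); p,R=g,G
E
python3 - <<'E'
from h import *
A=lambda u,v:(160+u/4.4-.39,175+v/4.4-.39)
B=lambda u,v:(320+(u-396)/4.4-.39,215+v/4.4-.39)
T="top"
c=[ray(T,A(*p),.095) for p in[(102,45),(252,62),(200,508),(42,490)]]
print("block",np.round(c,4)); C=sum(c)/4
x=(c[0]+c[1]-c[2]-c[3])/2; yaw=np.arctan2(x[1],x[0]); L=np.linalg.norm(x); print("yaw",yaw,"len",L,"w",np.linalg.norm(c[0]-c[1]),np.linalg.norm(c[2]-c[3]))
ex=np.array([np.cos(yaw),np.sin(yaw),0]);ey=np.array([-ex[1],ex[0],0])
O=C+7.5e-3*ex; print("pump origin",O, "pin by block",O+.05*ex)
pin=ray(T,A(165,126),.103);print("pin seen",pin)
h=[ray(T,A(*p),.122) for p in[(122,313),(104,482)]]; d=h[0]-h[1]
print("head",h,np.linalg.norm(d),np.arctan2(d[1],d[0]),"mid in slot frame",[((h[0]+h[1])/2-O)@ex+.054,((h[0]+h[1])/2-O)@ey])
print("pin in pump",(pin-O)@ex,(pin-O)@ey)
c=[ray(T,B(*p),.005) for p in[(484,60),(565,43),(655,406),(572,426)]]
x=(c[0]+c[1]-c[2]-c[3])/2; print("strap",sum(c)/4,np.arctan2(x[1],x[0]),np.linalg.norm(x))
y=np.arctan2(x[1],x[0])
hh=ray(T,B(538,112),.005); e=sum(ray(T,B(*p),.005) for p in[(570,304),(606,295),(633,388),(595,400)])/4
d=hh-e; print("hole",hh,"eye",e,np.arctan2(d[1],d[0]),np.linalg.norm(d))
print("ctr via holes",(hh+e)/2-.002*np.r_[np.cos(y),np.sin(y),0])
# scene-view check of head mid by colour-free ray: project predicted points
m=camera_model("scene")
for P in [pin,h[0],h[1],sum(c)/4]:
    q=m["R"]@P+m["t"]; print("scene px",m["fx"]*q[0]/q[2]+m["cx"],m["fy"]*q[1]/q[2]+m["cy"])
E
```

```text
block [[0.6459 0.1116 0.095 ]
 [0.6379 0.0523 0.095 ]
 [0.4644 0.0716 0.095 ]
 [0.4721 0.133  0.095 ]]
yaw -0.11678774034001123 len 0.17480581101948048 w 0.05981442637967391 0.06189456382620089
pump origin [0.56252794 0.09122726 0.095     ] pin by block [0.61218734 0.08540114 0.095     ]
pin seen [0.61173837 0.08394817 0.103     ]
head [array([0.53774367, 0.09380526, 0.122     ]), array([0.47481982, 0.09991246, 0.122     ])] 0.06321953288090137 -0.09675386031532088 mid in slot frame [np.float64(-0.002519250769390434), np.float64(-0.0009607058540298419)]
pin in pump 0.049723391236333306 -0.0014953857087425697
strap [ 0.50192145 -0.19438133  0.005     ] 0.218386336268305 0.16032970202740926
hole [ 0.55386063 -0.18231365  0.005     ] eye [ 0.45302845 -0.20710126  0.005     ] 0.2410504457358712 0.10383426756787455
ctr via holes [ 0.50149205 -0.19514077  0.005     ]
scene px 430.6565231469193 306.1057539807749
scene px 442.0608030619412 265.6556031683103
scene px 447.5776731615575 240.9854187248741
scene px 281.8443534653869 267.18383915761376
```

```bash
python3 - <<'E'
from h import *
G=Ro.from_euler("xyz",[np.pi,0,.228])
plan([(np.array([.5173,-.1912,.231]),G),(np.array([.5173,-.1912,.06]),G)])
E
```

```text
[ 4.139e+01 -1.602e+01  1.000e-02] [-1.200e-03 -1.000e-04  1.398e-01]
[ 0.  -0.  17.1] [0. 0. 0.]
```

>>> jog_arm:
  targets:
    - [[3.45,-1.335,0],[0,0,0]]
    - [[3.45,-1.335,0],[0,0,0]]
    - [[3.45,-1.335,0],[0,0,0]]
    - [[3.45,-1.335,0],[0,0,0]]
    - [[3.45,-1.335,0],[0,0,0]]
    - [[3.45,-1.335,0],[0,0,0]]
    - [[3.45,-1.335,0],[0,0,0]]
    - [[3.45,-1.335,0],[0,0,0]]
  fingers: 0.5
  force: 100

```text
clock: 0.77
eef_pos: [0.4088, -0.2894, 0.2312]
tool_rot: [-3.141, 0.0, 0.368]
force: [0.7, -0.3, -0.1]
grip_width: 0.497
grip_force: 0.0
```

>>> jog_arm:
  targets:
    - [[3.45,-1.335,0],[0,0,0]]
    - [[3.45,-1.335,0],[0,0,0]]
    - [[3.45,-1.335,0],[0,0,0]]
    - [[3.45,-1.335,0],[0,0,0]]
    - [[0,0,3.5],[0,0,0.07]]
    - [[0,0,3.5],[0,0,0.07]]
    - [[0,0,3.5],[0,0,0]]
    - [[0,0,3],[0,0,0]]

```text
clock: 1.43
eef_pos: [0.5168, -0.1906, 0.094]
tool_rot: [-3.141, 0.001, 0.228]
force: [-0.1, 0.2, -0.7]
grip_width: 0.497
grip_force: 0.0
```

```bash
python3 - <<'E'
from h import *
import cv2
G=Ro.from_euler("xyz",[np.pi,0,.228])
plan([(np.array([.5173,-.1912,.010]),G)])
im=get_image("scene"); cv2.imwrite("pics/s1.png",cv2.resize(im[170:320,180:380,::-1],None,fx=4,fy=4))
s=read_state();print(s["eef_pos"],s["tool_rot"],s["force"],s["grip_width"])
E
```

```text
[0.04 0.07 8.4 ] [-0.001   0.0011  0.0002]
[ 0.51380087 -0.18936971  0.08890998] [-3.13576477  0.00675033  0.228116  ] [-3.31233224  1.41340897 -5.46597756] 0.495700776731408
```

View pics/s1.png

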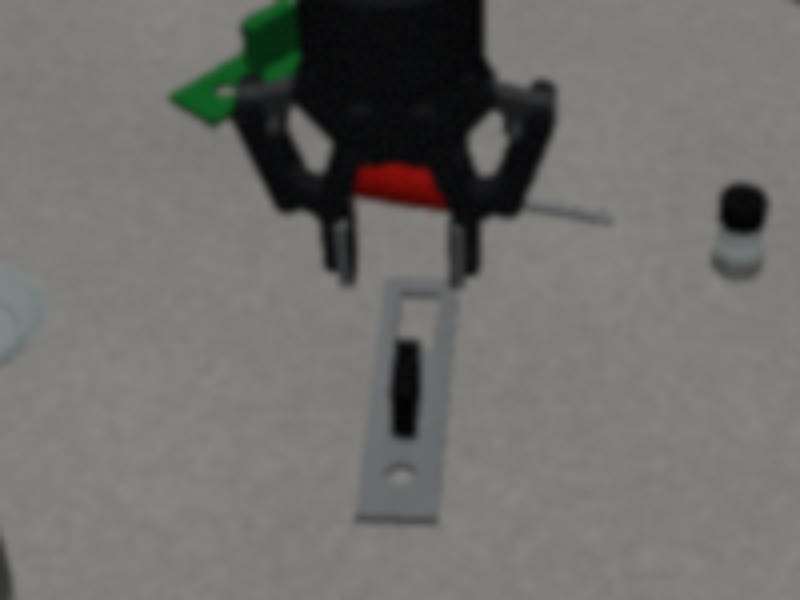

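The picture shows the open gripper lined up above the strap, with the rib at crop pixel (405,388) and nothing in the way. I go down.

>>> jog_arm:
  targets:
    - [[0,0,2],[0,0,0]]
    - [[0,0,2],[0,0,0]]
    - [[0,0,2],[0,0,0]]
    - [[0,0,1.3],[0,0,0]]
    - [[0,0,0.8],[0,0,0]]
    - [[0,0,0.4],[0,0,0]]
    - [[0,0,0],[0,0,0]]
    - [[0,0,0],[0,0,0]]

```text
clock: 2.15
eef_pos: [0.518, -0.1918, 0.0121]
tool_rot: [3.141, -0.001, 0.228]
force: [0.0, -0.5, 0.5]
grip_width: 0.501
grip_force: 0.0
```

>>> jog_arm:
  targets:
    - [[0,0,0.15],[0,0,0]]
    - [[0,0,0],[0,0,0]]
    - [[0,0,0],[0,0,0]]
    - [[0,0,0],[0,0,0]]
    - [[0,0,0],[0,0,0]]
    - [[0,0,0],[0,0,0]]
    - [[0,0,0],[0,0,0]]
    - [[0,0,0],[0,0,0]]
  fingers: 0

```text
clock: 2.82
eef_pos: [0.5179, -0.1918, 0.0106]
tool_rot: [3.141, -0.001, 0.228]
force: [-1.1, 0.8, 6.5]
grip_width: 0.121
grip_force: 98.4
```

```bash
cat >> h.py <<'E'
yawP=-.118; S0=np.array([.5084,.0961,.095]); EX=np.array([np.cos(yawP),np.sin(yawP),0]); EY=np.array([-EX[1],EX[0],0])
TX,TZ=87.25,10.6   # TCP seen from the bar's inner lower edge, strap axes, mm
def goal(ox,oz,phi,y=.5,d=-2.2):
    f=np.radians(phi); x=d+ox+TX*np.cos(f)-TZ*np.sin(f); z=oz+TX*np.sin(f)+TZ*np.cos(f)
    return S0+(x*EX+y*EY+np.array([0,0,z]))/1000, Ro.from_euler("z",yawP)*Ro.from_euler("x",np.pi)*Ro.from_euler("y",f)
def where(d=-2.2):
    s=read_state(); R=Ro.from_euler("xyz",s["tool_rot"]); M=R.as_matrix()
    f=np.arcsin(M[2,0]); q=(s["eef_pos"]-S0)*1000
    print("ox %.2f oz %.2f y %.2f phi %.2f yaw %.4f roll %.4f"%(q@EX-d-TX*np.cos(f)+TZ*np.sin(f),q[2]-TX*np.sin(f)-TZ*np.cos(f),q@EY,np.degrees(f),np.arctan2(M[1,0],M[0,0])-yawP,M[2,1]),"F",np.round([s["force"]@EX,s["force"]@EY,s["force"][2]],1),"T",np.round(s["wrist_torque"],2),"grip",round(s["grip_width"],3),"t",round(s["clock"],2))
E
python3 - <<'E'
from h import *
s=read_state();p=s["eef_pos"];R=Ro.from_euler("xyz",s["tool_rot"])
a=goal(-72,60,25); a0=(a[0]*[1,1,0]+[0,0,.2106],R)
plan([(p+[0,0,.2],R),a0,a,goal(-72,13.5,25)]); print(a[0])
E
```

```text
[  0.02   0.02 -20.  ] [0. 0. 0.]
[ 5.620e+00 -2.829e+01 -2.000e-02] [0. 0. 0.]
[-0.   -0.    0.91] [-0.0748  0.4309  0.3404]
[-1.97 -0.    4.21] [0. 0. 0.]
[0.50885171 0.09654995 0.20148031]
```

>>> jog_arm:
  targets:
    - [[0,0,-1],[0,0,0]]
    - [[0,0,-2],[0,0,0]]
    - [[0,0,-3],[0,0,0]]
    - [[0,0,-3],[0,0,0]]
    - [[0,0,-3],[0,0,0]]
    - [[0,0,-3],[0,0,0]]
    - [[0,0,-3],[0,0,0]]
    - [[0,0,-2],[0,0,0]]

```text
clock: 3.48
eef_pos: [0.5179, -0.1917, 0.2135]
tool_rot: [3.14, -0.002, 0.228]
force: [0.4, 0.3, -0.6]
grip_width: 0.122
grip_force: 97.7
```

>>> jog_arm:
  targets:
    - [[0.56,-2.83,0],[0,0,0]]
    - [[0.56,-2.83,0],[0,0,0]]
    - [[0.56,-2.83,0],[0,0,0]]
    - [[0.56,-2.83,0],[0,0,0]]
    - [[0.56,-2.83,0],[0,0,0]]
    - [[0.56,-2.83,0],[0,0,0]]
    - [[0.56,-2.83,0],[0,0,0]]
    - [[0.56,-2.83,0],[0,0,0]]

```text
clock: 4.15
eef_pos: [0.5094, 0.0405, 0.2105]
tool_rot: [3.142, -0.0, 0.228]
force: [0.3, -0.3, -2.0]
grip_width: 0.121
grip_force: 97.9
```

>>> jog_arm:
  targets:
    - [[0.56,-2.83,0],[0,0,0]]
    - [[0.56,-2.83,0],[0,0,0]]
    - [[0,0,0],[-0.015,0.086,0.068]]
    - [[0,0,0],[-0.015,0.086,0.068]]
    - [[0,0,0],[-0.015,0.086,0.068]]
    - [[0,0,0],[-0.015,0.086,0.068]]
    - [[0,0,0],[-0.015,0.086,0.068]]
    - [[0,0,0],[0,0,0]]

```text
clock: 4.82
eef_pos: [0.5008, 0.0479, 0.2065]
tool_rot: [-3.121, -0.43, -0.062]
force: [-1.5, 0.7, -3.0]
grip_width: 0.121
grip_force: 98.3
```

>>> jog_arm:
  targets:
    - [[0,0,0],[0,0,0]]
    - [[0,0,0],[0,0,0]]

```text
clock: 4.98
eef_pos: [0.5076, 0.0492, 0.2109]
tool_rot: [-3.121, -0.434, -0.059]
force: [0.9, 0.5, -2.1]
grip_width: 0.123
grip_force: 98.3
```

```bash
python3 - <<'E'
from h import *
import cv2
where(); a=goal(-72,40,25); plan([a,goal(-72,13.5,25)])
im=get_image("scene"); a=cv2.resize(im[180:360,360:600,::-1],None,fx=2.5,fy=2.5)
b=cv2.resize(get_image("top")[180:360,140:230,::-1],None,fx=2.5,fy=2.5); cv2.imwrite("pics/s2.png",np.clip(np.hstack([a,b])*1.4,0,255).astype(np.uint8))
E
```

```text
ox -67.80 oz 69.58 y -46.70 phi 24.85 yaw 0.0590 roll -0.0183 F [ 0.9  0.6 -2.1] T [0.04 0.49 0.  ] grip 0.123 t 4.98
[-1.37 -4.68  2.7 ] [-0.045   0.0031  0.0534]
[-1.12 -0.    2.4 ] [0. 0. 0.]
```

View pics/s2.png

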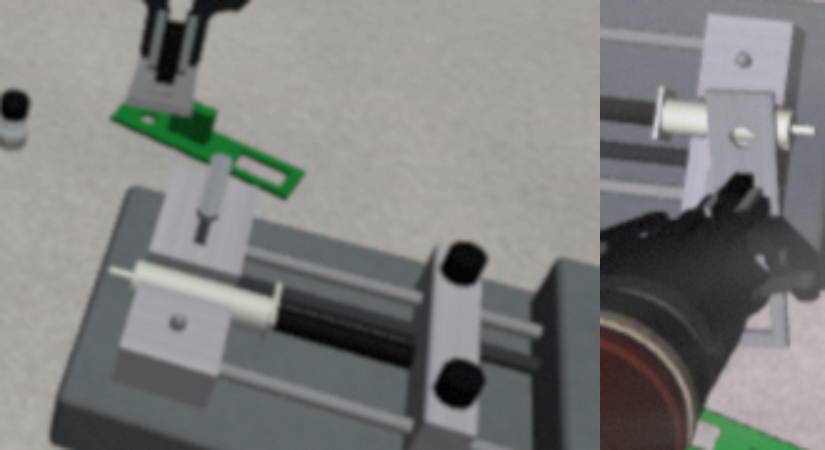

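Here the strap is tilted and its gripping looks sound, but it is still about 47 mm short in y. The head is at about (212,185) in the crop and the pin at (178,322).

>>> jog_arm:
  targets:
    - [[-0.35,-1.17,0.67],[0,0,0]]
    - [[-0.35,-1.17,0.67],[0,0,0]]
    - [[-0.35,-1.17,0.67],[0,0,0]]
    - [[-0.35,-1.17,0.67],[0,0,0]]
    - [[0,0,0],[-0.045,0.003,0.053]]
    - [[0,0,0],[0,0,0]]
    - [[0,0,0],[0,0,0]]
    - [[0,0,0],[0,0,0]]

```text
clock: 5.75
eef_pos: [0.5051, 0.0493, 0.1803]
tool_rot: [-3.125, -0.434, -0.057]
force: [-0.0, -0.0, -1.7]
grip_width: 0.121
grip_force: 98.6
```

```bash
python3 - <<'E'
from h import *
where(); plan([goal(-72,40,25),goal(-72,13.5,25)])
E
```

```text
ox -70.24 oz 38.93 y -46.88 phi 24.89 yaw 0.0615 roll -0.0147 F [-0.  -0.  -1.7] T [0.05 0.59 0.02] grip 0.121 t 5.75
[ 0.15 -4.74  0.01] [-0.0421  0.0024  0.0557]
[-1.12 -0.    2.4 ] [0. 0. 0.]
```

```bash
python3 - <<'E'
from h import *
s=read_state();print(np.round(s["qpos"],3))
E
```

```text
[-0.058 -0.007 -0.777  0.367  0.017  3.141]
```

Joint 6 is at its limit, because this grasp is the wrong half turn. I take the strap back, set it down on the bench and re-grip it turned by pi.

```bash
python3 - <<'E'
from h import *
G=Ro.from_euler("xyz",[np.pi,0,.228]); s=read_state();p=s["eef_pos"];R=Ro.from_euler("xyz",s["tool_rot"])
plan([(p+[0,0,.03],R),(p+[0,0,.03],G),(np.array([.5179,-.1917,p[2]+.03]),G),(np.array([.5179,-.1917,.0115]),G)])
E
```

```text
[ 1.26 -0.04 -2.72] [0. 0. 0.]
[0. 0. 0.] [ 0.046  -0.4336 -0.2765]
[-4.2  23.76  0.  ] [0. 0. 0.]
[ 0.   -0.   19.88] [0. 0. 0.]
```

>>> jog_arm:
  targets:
    - [[0.63,0,-1.36],[0,0,0]]
    - [[0.63,0,-1.36],[0,0,0]]
    - [[0,0,0],[0.0092,-0.0867,-0.0553]]
    - [[0,0,0],[0.0092,-0.0867,-0.0553]]
    - [[0,0,0],[0.0092,-0.0867,-0.0553]]
    - [[0,0,0],[0.0092,-0.0867,-0.0553]]
    - [[0,0,0],[0.0092,-0.0867,-0.0553]]
    - [[-0.35,1.98,0],[0,0,0]]

```text
clock: 6.42
eef_pos: [0.5083, 0.0304, 0.2096]
tool_rot: [-3.139, 0.004, 0.234]
force: [-1.0, -0.5, -2.4]
grip_width: 0.123
grip_force: 98.5
```

>>> jog_arm:
  targets:
    - [[-0.4,2.3,0],[0,0,0]]
    - [[-0.4,2.3,0],[0,0,0]]
    - [[-0.4,2.3,0],[0,0,0]]
    - [[-0.4,2.3,0],[0,0,0]]
    - [[-0.4,2.3,0],[0,0,0]]
    - [[-0.4,2.3,0],[0,0,0]]
    - [[-0.4,2.3,0],[0,0,0]]
    - [[-0.4,2.3,0],[0,0,0]]

```text
clock: 7.08
eef_pos: [0.5169, -0.159, 0.2106]
tool_rot: [3.141, -0.001, 0.228]
force: [0.4, 0.5, -2.8]
grip_width: 0.121
grip_force: 98.5
```

>>> jog_arm:
  targets:
    - [[-0.4,2.3,0],[0,0,0]]
    - [[0,0,3],[0,0,0]]
    - [[0,0,3],[0,0,0]]
    - [[0,0,3],[0,0,0]]
    - [[0,0,3],[0,0,0]]
    - [[0,0,2],[0,0,0]]
    - [[0,0,0],[0,0,0]]
    - [[0,0,0],[0,0,0]]

```text
clock: 7.75
eef_pos: [0.5175, -0.181, 0.0702]
tool_rot: [-3.141, 0.001, 0.228]
force: [0.4, -0.0, -1.8]
grip_width: 0.122
grip_force: 98.4
```

```bash
python3 - <<'E'
from h import *
G=Ro.from_euler("xyz",[np.pi,0,.228]); s=read_state();p=s["eef_pos"]; print(p,s["tool_rot"],s["force"])
plan([(np.array([p[0],p[1],.0115]),G)])
E
```

```text
[ 0.51752746 -0.18098129  0.07021999] [-3.14084680e+00  6.80640904e-04  2.27748868e-01] [ 0.42326371 -0.03757729 -1.81150205]
[0.   0.   5.87] [-0.0007  0.0007 -0.0003]
```

Down 5.9 cm, release, rise 5 cm.

>>> jog_arm:
  targets:
    - [[0,0,2],[0,0,0]]
    - [[0,0,2],[0,0,0]]
    - [[0,0,1],[0,0,0]]
    - [[0,0,0.6],[0,0,0]]
    - [[0,0,0.25],[0,0,0]]
    - [[0,0,0.05],[0,0,0]]
    - [[0,0,0],[0,0,0]]
    - [[0,0,0],[0,0,0]]

```text
clock: 8.42
eef_pos: [0.5184, -0.1819, 0.0126]
tool_rot: [3.14, -0.002, 0.227]
force: [0.1, 0.2, -2.4]
grip_width: 0.12
grip_force: 98.7
```

>>> jog_arm:
  targets:
    - [[0,0,0],[0,0,0]]
    - [[0,0,0],[0,0,0]]
    - [[0,0,0],[0,0,0]]
    - [[0,0,0],[0,0,0]]
    - [[0,0,-1.5],[0,0,0]]
    - [[0,0,-3],[0,0,0]]
    - [[0,0,0],[0,0,-0.12]]
    - [[0,0,0],[0,0,-0.12]]
  fingers: 0.5

```text
clock: 9.08
eef_pos: [0.5191, -0.1822, 0.0585]
tool_rot: [3.138, -0.002, 0.472]
force: [0.1, 0.7, -0.6]
grip_width: 0.501
grip_force: 0.0
```

>>> jog_arm:
  targets:
    - [[0,0,0],[0,0,-0.121]]
    - [[0,0,0],[0,0,-0.121]]
    - [[0,0,0],[0,0,-0.121]]
    - [[0,0,0],[0,0,-0.121]]
    - [[0,0,0],[0,0,-0.121]]
    - [[0,0,0],[0,0,-0.121]]
    - [[0,0,0],[0,0,-0.121]]
    - [[0,0,0],[0,0,-0.121]]

```text
clock: 9.75
eef_pos: [0.5178, -0.1816, 0.0568]
tool_rot: [3.141, 0.0, 1.441]
force: [-0.0, -0.5, 0.1]
grip_width: 0.501
grip_force: 0.0
```

>>> jog_arm:
  targets:
    - [[0,0,0],[0,0,-0.121]]
    - [[0,0,0],[0,0,-0.121]]
    - [[0,0,0],[0,0,-0.121]]
    - [[0,0,0],[0,0,-0.121]]
    - [[0,0,0],[0,0,-0.121]]
    - [[0,0,0],[0,0,-0.121]]
    - [[0,0,0],[0,0,-0.121]]
    - [[0,0,0],[0,0,-0.121]]

```text
clock: 10.42
eef_pos: [0.5178, -0.1816, 0.0568]
tool_rot: [3.142, 0.001, 2.409]
force: [-0.0, -0.9, -0.2]
grip_width: 0.503
grip_force: 0.0
```

>>> jog_arm:
  targets:
    - [[0,0,0],[0,0,-0.121]]
    - [[0,0,0],[0,0,-0.121]]
    - [[0,0,0],[0,0,-0.121]]
    - [[0,0,0],[0,0,-0.121]]
    - [[0,0,0],[0,0,-0.121]]
    - [[0,0,0],[0,0,-0.121]]
    - [[0,0,0],[0,0,-0.121]]
    - [[0,0,0],[0,0,-0.121]]

```text
clock: 11.08
eef_pos: [0.5178, -0.1816, 0.0568]
tool_rot: [-3.141, 0.0, -2.906]
force: [0.3, 1.0, 0.2]
grip_width: 0.506
grip_force: 0.0
```

>>> jog_arm:
  targets:
    - [[0,0,0],[0,0,0]]
    - [[0,0,0],[0,0,0]]
    - [[0,0,0],[0,0,0]]

```text
clock: 11.33
eef_pos: [0.5178, -0.1816, 0.0567]
tool_rot: [-3.141, 0.001, -2.916]
force: [0.2, 0.3, 0.2]
grip_width: 0.503
grip_force: 0.0
```

```bash
python3 - <<'E'
from h import *
G=Ro.from_euler("xyz",[np.pi,0,.228+np.pi]); s=read_state();p=s["eef_pos"]; print(p,s["tool_rot"],s["force"],s["qpos"],s["clock"])
plan([(np.array([.5184,-.1819,.011]),G)])
E
```

```text
[ 0.51777436 -0.18155679  0.05673753] [-3.14103631e+00  5.10358811e-04 -2.91603563e+00] [0.20058541 0.34199533 0.20015014] [-4.70450606e-01  4.93103858e-01 -3.45874252e-01  7.31069857e-01
 -9.97237693e-05 -6.96007523e-01] 11.3333
[-0.05 -0.04  4.57] [-0.0006  0.0005 -0.0024]
```

>>> jog_arm:
  targets:
    - [[0,0,2],[0,0,0]]
    - [[0,0,1.4],[0,0,0]]
    - [[0,0,0.7],[0,0,0]]
    - [[0,0,0.35],[0,0,0]]
    - [[0,0,0.12],[0,0,0]]
    - [[0,0,0],[0,0,0]]
    - [[0,0,0],[0,0,0]]
    - [[0,0,0],[0,0,0]]

```text
clock: 12.0
eef_pos: [0.5183, -0.1818, 0.0117]
tool_rot: [-3.14, 0.001, -2.912]
force: [-0.6, -0.0, 1.1]
grip_width: 0.5
grip_force: 0.0
```

>>> jog_arm:
  targets:
    - [[0,0,0],[0,0,0]]
    - [[0,0,0],[0,0,0]]
    - [[0,0,0],[0,0,0]]
    - [[0,0,0],[0,0,0]]
    - [[0,0,0],[0,0,0]]
    - [[0,0,0],[0,0,0]]
    - [[0,0,0],[0,0,0]]
  fingers: 0
  force: 110

```text
clock: 12.58
eef_pos: [0.518, -0.1817, 0.0115]
tool_rot: [-3.141, 0.001, -2.912]
force: [-0.5, -0.1, 6.2]
grip_width: 0.119
grip_force: 108.2
```

```bash
sed -i 's/, Ro.from_euler("z",yawP)\*Ro/, Ro.from_euler("z",yawP+np.pi)*Ro/; s/Ro.from_euler("y",f)$/Ro.from_euler("y",-f)/; s/f=np.arcsin(M\[2,0\])/M=M@np.diag([-1,-1,1]); f=np.arcsin(M[2,0])/' h.py; tail -12 h.py; python3 - <<'E'
from h import *
s=read_state();p=s["eef_pos"];R=Ro.from_euler("xyz",s["tool_rot"]);print(p,s["tool_rot"])
a=goal(-72,60,25); h=p+[0,0,.2]; G0=Ro.from_euler("xyz",[np.pi,0,yawP+np.pi])
plan([(h,R),(a[0]*[1,1,0]+[0,0,h[2]],R),(a[0]*[1,1,0]+[0,0,h[2]],a[1]),a])
E
```

```text
s=read_state(); p,R=start or (s["eef_pos"],Ro.from_euler("xyz",s["tool_rot"]))
    for g,G in goals:
        print(np.round(R.inv().apply(g-p)*100,2),np.round((R.inv()*G).as_rotvec(),4)); p,R=g,G
yawP=-.118; S0=np.array([.5084,.0961,.095]); EX=np.array([np.cos(yawP),np.sin(yawP),0]); EY=np.array([-EX[1],EX[0],0])
TX,TZ=87.25,10.6   # TCP seen from the bar's inner lower edge, strap axes, mm
def goal(ox,oz,phi,y=.5,d=-2.2):
    f=np.radians(phi); x=d+ox+TX*np.cos(f)-TZ*np.sin(f); z=oz+TX*np.sin(f)+TZ*np.cos(f)
    return S0+(x*EX+y*EY+np.array([0,0,z]))/1000, Ro.from_euler("z",yawP+np.pi)*Ro.from_euler("x",np.pi)*Ro.from_euler("y",-f)
def where(d=-2.2):
    s=read_state(); R=Ro.from_euler("xyz",s["tool_rot"]); M=R.as_matrix()
    M=M@np.diag([-1,-1,1]); f=np.arcsin(M[2,0]); q=(s["eef_pos"]-S0)*1000
    print("ox %.2f oz %.2f y %.2f phi %.2f yaw %.4f roll %.4f"%(q@EX-d-TX*np.cos(f)+TZ*np.sin(f),q[2]-TX*np.sin(f)-TZ*np.cos(f),q@EY,np.degrees(f),np.arctan2(M[1,0],M[0,0])-yawP,M[2,1]),"F",np.round([s["force"]@EX,s["force"]@EY,s["force"][2]],1),"T",np.round(s["wrist_torque"],2),"grip",round(s["grip_width"],3),"t",round(s["clock"],2))
[ 0.5180119  -0.18170863  0.01153898] [-3.14062805e+00  9.11045137e-04 -2.91215465e+00]
[ -0.02  -0.02 -20.  ] [0. 0. 0.]
[-5.44e+00  2.73e+01 -2.00e-02] [0. 0. 0.]
[0. 0. 0.] [ 0.075  -0.4308  0.342 ]
[ 0.43 -0.    0.91] [0. 0. 0.]
```

>>> jog_arm:
  targets:
    - [[0,0,-1],[0,0,0]]
    - [[0,0,-2.5],[0,0,0]]
    - [[0,0,-3],[0,0,0]]
    - [[0,0,-3],[0,0,0]]
    - [[0,0,-3],[0,0,0]]
    - [[0,0,-3],[0,0,0]]
    - [[0,0,-3],[0,0,0]]
    - [[0,0,-1.5],[0,0,0]]

```text
clock: 13.25
eef_pos: [0.5186, -0.1819, 0.2153]
tool_rot: [-3.138, 0.004, -2.912]
force: [0.4, -0.1, -2.3]
grip_width: 0.119
grip_force: 107.7
```

>>> jog_arm:
  targets:
    - [[-0.45,2.27,0],[0,0,0]]
    - [[-0.45,2.27,0],[0,0,0]]
    - [[-0.45,2.27,0],[0,0,0]]
    - [[-0.45,2.27,0],[0,0,0]]
    - [[-0.45,2.27,0],[0,0,0]]
    - [[-0.45,2.27,0],[0,0,0]]
    - [[-0.45,2.27,0],[0,0,0]]
    - [[-0.45,2.27,0],[0,0,0]]

```text
clock: 13.92
eef_pos: [0.5109, 0.0047, 0.2114]
tool_rot: [-3.141, 0.0, -2.912]
force: [0.6, -0.3, -1.9]
grip_width: 0.12
grip_force: 107.8
```

>>> jog_arm:
  targets:
    - [[-0.45,2.27,0],[0,0,0]]
    - [[-0.45,2.27,0],[0,0,0]]
    - [[-0.45,2.27,0],[0,0,0]]
    - [[-0.45,2.27,0],[0,0,0]]
    - [[0,0,0],[0,0,0.085]]
    - [[0,0,0],[0,0,0.085]]
    - [[0,0,0],[0,0,0.085]]
    - [[0,0,0],[0,0,0.085]]

```text
clock: 14.58
eef_pos: [0.5079, 0.0963, 0.2113]
tool_rot: [-3.141, 0.0, 3.028]
force: [0.7, -1.2, -1.7]
grip_width: 0.118
grip_force: 107.9
```

```bash
sed -i 's/TX,TZ=87.25,10.6/TX,TZ=86.9,11.5/' h.py; python3 - <<'E'
from h import *
where(); plan([goal(-72,50,25)]); print(read_state()["qpos"])
E
```

```text
ox -85.25 oz 104.77 y 0.14 phi 0.02 yaw 0.0039 roll 0.0004 F [ 0.8 -1.1 -1.7] T [-0.    0.01 -0.01] grip 0.118 t 14.58
[-0.03  0.04  1.91] [ 4.00e-04 -4.36e-01  4.00e-03]
[ 4.62171807e-02  2.87531171e-01 -2.11810293e-01  1.07117397e+00
 -4.85386601e-04  1.60298395e-01]
```

>>> jog_arm:
  targets:
    - [[0,0,0],[0,-0.109,0]]
    - [[0,0,0],[0,-0.109,0]]
    - [[0,0,0],[0,-0.109,0]]
    - [[0,0,0],[0,-0.109,0]]
    - [[0.4,0.04,0.9],[0,0,0.004]]
    - [[0.4,0,0.9],[0,0,0]]
    - [[0,0,0],[0,0,0]]
    - [[0,0,0],[0,0,0]]

```text
clock: 15.25
eef_pos: [0.5082, 0.0964, 0.1913]
tool_rot: [3.14, 0.436, 3.027]
force: [-0.4, 0.2, -2.4]
grip_width: 0.121
grip_force: 108.0
```

```bash
python3 - <<'E'
from h import *
import cv2
where(); plan([goal(-72,13.5,25),goal(-45,13.5,25),goal(-15,13.5,25)])
im=get_image("scene"); cv2.imwrite("pics/s3.png",np.clip(cv2.resize(im[150:310,350:550,::-1],None,fx=3.7,fy=3.7,interpolation=cv2.INTER_CUBIC)*1.4,0,255).astype(np.uint8))
E
```

```text
ox -71.96 oz 49.19 y 0.28 phi 24.96 yaw 0.0035 roll -0.0011 F [-0.4  0.1 -2.4] T [ 0.05  0.58 -0.04] grip 0.121 t 15.25
[1.51 0.02 3.23] [ 0.0027 -0.0006  0.0032]
[-2.45  0.    1.14] [0. 0. 0.]
[-2.72 -0.    1.27] [0. 0. 0.]
```

View pics/s3.png

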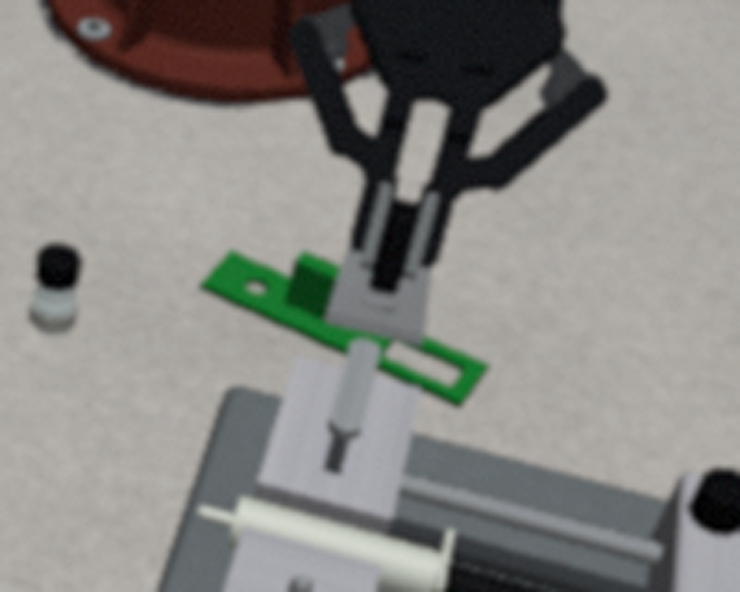

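The strap is tilted with its hole end at (380,300), in line with the stud head at (355,385). Now I lower it outside the head tip, then slide it in.

>>> jog_arm:
  targets:
    - [[0.4,0,0.8],[0.0027,0,0.0032]]
    - [[0.4,0,0.8],[0,0,0]]
    - [[0.4,0,0.9],[0,0,0]]
    - [[0.3,0.02,0.73],[0,0,0]]
    - [[0,0,0],[0,0,0]]
    - [[0,0,0],[0,0,0]]

```text
clock: 15.8
eef_pos: [0.5089, 0.0966, 0.1556]
tool_rot: [3.142, 0.436, 3.023]
force: [0.6, 0.4, -2.4]
grip_width: 0.12
grip_force: 108.0
```

```bash
python3 - <<'E'
from h import *
where(); plan([goal(-45,13.5,25),goal(-20,13.5,25),goal(-12,13.5,25)])
E
```

```text
ox -71.23 oz 13.47 y 0.53 phi 24.98 yaw -0.0003 roll -0.0001 F [ 0.6  0.4 -2.4] T [ 0.04  0.61 -0.03] grip 0.12 t 15.8
[-2.38 -0.    1.1 ] [-0.     -0.0003 -0.0002]
[-2.27 -0.    1.06] [0. 0. 0.]
[-0.73 -0.    0.34] [0. 0. 0.]
```

>>> jog_arm:
  targets:
    - [[-0.8,0,0.37],[0,0,0]]
    - [[-0.8,0,0.37],[0,0,0]]
    - [[-0.8,0,0.37],[0,0,0]]
    - [[0,0,0],[0,0,0]]

```text
clock: 16.13
eef_pos: [0.5379, 0.0932, 0.1568]
tool_rot: [3.141, 0.439, 3.023]
force: [-0.2, 0.3, -1.4]
grip_width: 0.119
grip_force: 108.0
```

>>> jog_arm:
  targets:
    - [[-0.4,0,0.186],[0,0,0]]
    - [[-0.4,0,0.186],[0,0,0]]
    - [[-0.4,0,0.186],[0,0,0]]
    - [[0,0,0],[0,0,0]]

```text
clock: 16.47
eef_pos: [0.5491, 0.0919, 0.1559]
tool_rot: [3.141, 0.437, 3.023]
force: [-0.1, 0.7, -2.3]
grip_width: 0.115
grip_force: 108.0
```

```bash
python3 - <<'E'
from h import *
where(); plan([goal(-20,13.5,25),goal(-12,13.5,25)])
E
```

```text
ox -30.72 oz 13.67 y 0.59 phi 25.05 yaw -0.0004 roll -0.0003 F [-0.2  0.7 -2.3] T [ 0.07  0.61 -0.  ] grip 0.115 t 16.47
[-0.97 -0.01  0.48] [ 0.0002  0.001  -0.0004]
[-0.73 -0.    0.34] [0. 0. 0.]
```

>>> jog_arm:
  targets:
    - [[-0.3,0,0.14],[0,0,0]]
    - [[-0.3,0,0.14],[0,0,0]]
    - [[-0.36,0,0.17],[0,0,0]]
    - [[0,0,0],[0,0,0]]

```text
clock: 16.8
eef_pos: [0.5596, 0.0906, 0.1559]
tool_rot: [3.141, 0.437, 3.023]
force: [0.2, -0.5, -1.2]
grip_width: 0.12
grip_force: 108.0
```

>>> jog_arm:
  targets:
    - [[-0.2,0,0.093],[0,0,0]]
    - [[-0.2,0,0.093],[0,0,0]]
    - [[-0.2,0,0.093],[0,0,0]]
    - [[0,0,0],[0,0,0]]
    - [[0,0,0],[0,0,0]]

```text
clock: 17.22
eef_pos: [0.5653, 0.0899, 0.1556]
tool_rot: [3.141, 0.437, 3.023]
force: [-0.2, 0.3, -2.0]
grip_width: 0.12
grip_force: 108.0
```

```bash
python3 - <<'E'
from h import *
where()
E
```

```text
ox -14.45 oz 13.46 y 0.56 phi 25.01 yaw -0.0003 roll -0.0002 F [-0.2  0.3 -2. ] T [ 0.02  0.59 -0.06] grip 0.12 t 17.22
```

```bash
python3 - <<'E'
from h import *
plan([goal(-14,14.8,21.5),goal(-14,15.5,18),goal(-9,15.5,18)])
E
```

```text
[-0.15 -0.01  0.43] [ 0.0002  0.0613 -0.0002]
[-0.08 -0.    0.47] [ 0.      0.0611 -0.    ]
[-0.48 -0.    0.15] [0. 0. 0.]
```

>>> jog_arm:
  targets:
    - [[-0.08,0,0.21],[0,0.03,0]]
    - [[-0.07,0,0.22],[0,0.031,0]]
    - [[-0.04,0,0.23],[0,0.03,0]]
    - [[-0.04,0,0.24],[0,0.031,0]]
    - [[0,0,0],[0,0,0]]
    - [[0,0,0],[0,0,0]]

```text
clock: 17.72
eef_pos: [0.571, 0.0892, 0.1481]
tool_rot: [3.141, 0.315, 3.023]
force: [-0.2, 0.1, -2.1]
grip_width: 0.119
grip_force: 107.9
```

>>> jog_arm:
  targets:
    - [[-0.12,0,0.04],[0,0,0]]
    - [[-0.12,0,0.04],[0,0,0]]
    - [[-0.12,0,0.04],[0,0,0]]
    - [[0,0,0],[0,0,0]]
    - [[0,0,0],[0,0,0]]

```text
clock: 18.13
eef_pos: [0.5744, 0.0889, 0.1483]
tool_rot: [3.141, 0.315, 3.024]
force: [0.4, -0.2, -2.4]
grip_width: 0.118
grip_force: 107.9
```

```bash
python3 - <<'E'
from h import *
where()
E
```

```text
ox -10.44 oz 15.42 y 0.60 phi 18.04 yaw -0.0001 roll -0.0002 F [ 0.4 -0.1 -2.4] T [0.01 0.45 0.  ] grip 0.118 t 18.13
```

Still free. I creep in 1 mm steps.

>>> jog_arm:
  targets:
    - [[-0.1,0,0.032],[0,0,0]]
    - [[-0.1,0,0.032],[0,0,0]]
    - [[0,0,0],[0,0,0]]

```text
clock: 18.38
eef_pos: [0.5769, 0.0886, 0.1483]
tool_rot: [3.141, 0.315, 3.023]
force: [-0.8, -0.4, -2.4]
grip_width: 0.116
grip_force: 107.9
```

>>> jog_arm:
  targets:
    - [[-0.095,0,0.031],[0,0,0]]
    - [[0,0,0],[0,0,0]]

```text
clock: 18.55
eef_pos: [0.5778, 0.0884, 0.1482]
tool_rot: [3.141, 0.315, 3.023]
force: [0.3, 0.6, -1.9]
grip_width: 0.12
grip_force: 107.9
```

>>> jog_arm:
  targets:
    - [[-0.048,0,0.015],[0,0,0]]
    - [[0,0,0],[0,0,0]]

```text
clock: 18.72
eef_pos: [0.5782, 0.0884, 0.1482]
tool_rot: [3.141, 0.315, 3.023]
force: [-0.4, 0.4, -2.8]
grip_width: 0.119
grip_force: 107.9
```

```bash
python3 - <<'E'
from h import *
where()
E
```

```text
ox -6.67 oz 15.40 y 0.58 phi 18.03 yaw -0.0001 roll -0.0002 F [-0.5  0.3 -2.8] T [0.06 0.4  0.02] grip 0.119 t 18.72
```

>>> jog_arm:
  targets:
    - [[-0.048,0,0.015],[0,0,0]]
    - [[0,0,0],[0,0,0]]

```text
clock: 18.88
eef_pos: [0.5787, 0.0883, 0.1482]
tool_rot: [3.141, 0.315, 3.023]
force: [-0.1, -0.3, -1.5]
grip_width: 0.118
grip_force: 107.9
```

>>> jog_arm:
  targets:
    - [[-0.048,0,0.015],[0,0,0]]
    - [[0,0,0],[0,0,0]]

```text
clock: 19.05
eef_pos: [0.5792, 0.0883, 0.1483]
tool_rot: [3.141, 0.315, 3.023]
force: [-0.9, -0.1, -2.7]
grip_width: 0.12
grip_force: 107.9
```

>>> jog_arm:
  targets:
    - [[-0.048,0,0.015],[0,0,0]]
    - [[0,0,0],[0,0,0]]

```text
clock: 19.22
eef_pos: [0.5797, 0.0882, 0.1483]
tool_rot: [3.141, 0.315, 3.023]
force: [0.2, -0.2, -1.1]
grip_width: 0.122
grip_force: 107.9
```

>>> jog_arm:
  targets:
    - [[-0.048,0,0.015],[0,0,0]]
    - [[0,0,0],[0,0,0]]

```text
clock: 19.38
eef_pos: [0.5801, 0.0882, 0.1482]
tool_rot: [3.141, 0.314, 3.023]
force: [-1.1, -0.9, -1.1]
grip_width: 0.12
grip_force: 107.9
```

>>> jog_arm:
  targets:
    - [[-0.029,0,0.009],[0,0,0]]
    - [[0,0,0],[0,0,0]]

```text
clock: 19.55
eef_pos: [0.5802, 0.0881, 0.1481]
tool_rot: [3.141, 0.314, 3.023]
force: [-0.9, 0.6, -1.6]
grip_width: 0.119
grip_force: 107.9
```

>>> jog_arm:
  targets:
    - [[-0.048,0,0.015],[0,0,0]]
    - [[0,0,0],[0,0,0]]

```text
clock: 19.72
eef_pos: [0.5805, 0.0881, 0.148]
tool_rot: [3.141, 0.314, 3.024]
force: [-3.0, 1.5, -1.5]
grip_width: 0.116
grip_force: 107.9
```

```bash
python3 - <<'E'
from h import *
where()
E
```

```text
ox -4.40 oz 15.23 y 0.55 phi 17.97 yaw -0.0001 roll -0.0002 F [-3.1  1.2 -1.5] T [0.12 0.99 0.01] grip 0.116 t 19.72
```

Contact: a steady -3 N along x with the wrist moment rising, so the bar is at the neck (model offset d ≈ -0.7 mm). I back off slightly and swing the plate edge down past the head's far tip.

```bash
sed -i 's/d=-2.2/d=-0.7/' h.py; python3 - <<'E'
from h import *
where(); plan([goal(-6.3,15.6,16.5),goal(-6.3,15.5,15),goal(-6.3,13.8,13.5),goal(-6.3,12,12),goal(-6.3,10.5,10.5),goal(-6.3,9,9)])
E
```

```text
ox -5.90 oz 15.23 y 0.55 phi 17.97 yaw -0.0001 roll -0.0002 F [-3.1  1.2 -1.5] T [0.12 0.99 0.01] grip 0.116 t 19.72
[-0.   -0.    0.18] [ 0.0002  0.0257 -0.0001]
[-0.02  0.    0.24] [0.     0.0262 0.    ]
[0.02 0.   0.39] [0.     0.0262 0.    ]
[0.01 0.   0.4 ] [0.     0.0262 0.    ]
[ 0.   -0.    0.37] [0.     0.0262 0.    ]
[0.   0.   0.38] [-0.      0.0262  0.    ]
```

>>> jog_arm:
  targets:
    - [[0.02,0,0.18],[0,0.0257,0]]
    - [[0,0,0],[0,0,0]]
    - [[-0.02,0,0.24],[0,0.0262,0]]
    - [[0,0,0],[0,0,0]]
    - [[0,0,0],[0,0,0]]

```text
clock: 20.13
eef_pos: [0.5821, 0.0879, 0.144]
tool_rot: [3.141, 0.263, 3.023]
force: [-2.2, -0.2, -1.3]
grip_width: 0.12
grip_force: 107.9
```

```bash
python3 - <<'E'
from h import *
where(); plan([goal(-6.3,13.8,13.5),goal(-6.3,12,12)])
E
```

```text
ox -6.06 oz 15.32 y 0.54 phi 15.06 yaw -0.0002 roll -0.0002 F [-2.2 -0.4 -1.3] T [ 0.08  0.76 -0.04] grip 0.12 t 20.13
[ 0.03 -0.    0.38] [ 0.0001  0.0273 -0.0002]
[0.01 0.   0.4 ] [0.     0.0262 0.    ]
```

>>> jog_arm:
  targets:
    - [[0.03,0,0.19],[0,0.0137,0]]
    - [[0,0,0.19],[0,0.0137,0]]
    - [[0,0,0],[0,0,0]]

```text
clock: 20.38
eef_pos: [0.583, 0.0878, 0.1403]
tool_rot: [3.141, 0.234, 3.023]
force: [-1.5, 0.0, -2.6]
grip_width: 0.121
grip_force: 108.0
```

```bash
python3 - <<'E'
from h import *
where(); plan([goal(-6.3,12,12),goal(-6.3,10.5,10.5)])
E
```

```text
ox -6.06 oz 13.93 y 0.52 phi 13.43 yaw -0.0002 roll -0.0002 F [-1.5 -0.2 -2.6] T [ 0.07  0.72 -0.03] grip 0.121 t 20.38
[ 0.04 -0.    0.4 ] [ 0.0002  0.0249 -0.0002]
[ 0.   -0.    0.37] [0.     0.0262 0.    ]
```

>>> jog_arm:
  targets:
    - [[0.02,0,0.2],[0,0.0125,0]]
    - [[0.02,0,0.2],[0,0.0125,0]]
    - [[0,0,0],[0,0,0]]

```text
clock: 20.63
eef_pos: [0.5836, 0.0877, 0.1362]
tool_rot: [3.141, 0.209, 3.023]
force: [-0.6, 0.3, -2.0]
grip_width: 0.119
grip_force: 107.9
```

```bash
python3 - <<'E'
from h import *
where(); plan([goal(-6.3,10.5,10.5),goal(-6.8,9,9),goal(-8,9,5),goal(-10,9.5,0)])
E
```

```text
ox -6.24 oz 11.86 y 0.48 phi 11.99 yaw -0.0003 roll -0.0001 F [-0.6  0.2 -2. ] T [0.07 0.54 0.03] grip 0.119 t 20.63
[0.01 0.   0.36] [ 0.0001  0.0259 -0.0003]
[0.05 0.   0.37] [-0.      0.0262  0.    ]
[ 0.06 -0.    0.59] [-0.      0.0698 -0.    ]
[ 0.13 -0.    0.69] [ 0.      0.0873 -0.    ]
```

>>> jog_arm:
  targets:
    - [[0.01,0,0.18],[0,0.013,0]]
    - [[0,0,0.18],[0,0.013,0]]
    - [[0.02,0,0.18],[0,0.013,0]]
    - [[0.02,0,0.19],[0,0.013,0]]
    - [[0,0,0],[0,0,0]]

```text
clock: 21.05
eef_pos: [0.5846, 0.0876, 0.1289]
tool_rot: [3.141, 0.157, 3.023]
force: [-0.2, -0.1, -2.3]
grip_width: 0.119
grip_force: 107.9
```

```bash
python3 - <<'E'
from h import *
where(); plan([goal(-7.5,8.5,7),goal(-10,9,3.5),goal(-12,9.7,0)])
E
```

```text
ox -6.62 oz 8.91 y 0.53 phi 9.00 yaw -0.0003 roll -0.0002 F [-0.2 -0.2 -2.3] T [ 0.05  0.21 -0.  ] grip 0.119 t 21.05
[ 0.06 -0.    0.33] [ 0.0002  0.035  -0.0003]
[0.19 0.   0.45] [0.     0.0611 0.    ]
[ 0.14 -0.    0.45] [ 0.      0.0611 -0.    ]
```

>>> jog_arm:
  targets:
    - [[0.06,0,0.33],[0,0.035,0]]
    - [[0.19,0,0.45],[0,0.061,0]]
    - [[0.14,0,0.43],[0,0.061,0]]
    - [[0.3,0,0],[0,0,0]]
    - [[0.3,0,0],[0,0,0]]
    - [[0.1,0,0],[0,0,0]]
    - [[0,0,0],[0,0,0]]
    - [[0,0,0],[0,0,0]]

```text
clock: 21.72
eef_pos: [0.5744, 0.089, 0.1173]
tool_rot: [3.141, 0.003, 3.024]
force: [0.3, -0.2, -2.4]
grip_width: 0.119
grip_force: 107.8
```

```bash
python3 - <<'E'
from h import *
import cv2
where(); plan([goal(-20.05,10,0)])
im=get_image("scene"); a=cv2.resize(im[210:330,380:480,::-1],None,fx=5,fy=5,interpolation=cv2.INTER_CUBIC)
b=cv2.resize(get_image("top")[180:300,165:225,::-1],None,fx=5,fy=5,interpolation=cv2.INTER_CUBIC); cv2.imwrite("pics/s4.png",np.clip(np.hstack([a,b])*1.4,0,255).astype(np.uint8))
E
```

```text
ox -19.81 oz 10.61 y 0.68 phi 0.15 yaw 0.0002 roll -0.0003 F [ 0.3 -0.1 -2.4] T [-0.01 -0.05  0.02] grip 0.119 t 21.72
[ 0.02 -0.02  0.08] [0.0003 0.0027 0.0002]
```

View pics/s4.png

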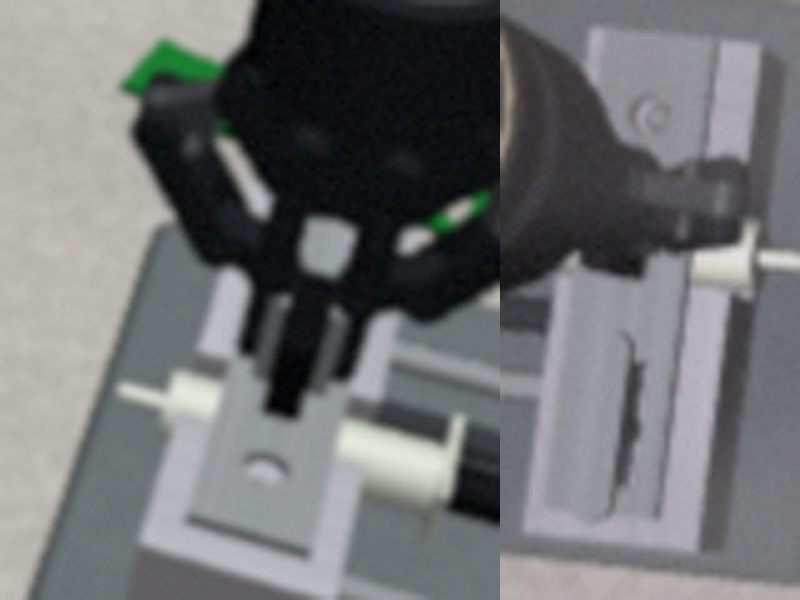

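The strap is now level beneath the head. In the crop its hole is at (652,117) in the top view and (266,468) in the scene view, and the pin shows inside the hole.

```bash
python3 - <<'E'
from h import *
PIN=S0+.104*EX
for n,p in (("top",(165+152/5-.4,180+117/5-.4)),("scene",(380+266/5-.4,210+468/5-.4))):
    h=ray(n,p,.1106); print(n,"hole-pin mm",(h-PIN)@EX*1e3,(h-PIN)@EY*1e3)
s=read_state(); h=s["eef_pos"]+(.124750-TX/1000)*EX; print("model",(h-PIN)@EX*1e3,(h-PIN)@EY*1e3)
# pin top as seen at start in the scene view
print(np.round(ray("scene",(430.7,306.1),.103)-PIN,4))
import cv2
for n,(r0,r1,c0,c1) in (("scene",(295,318,418,446)),):
    g=cv2.cvtColor(np.load(n+"0.npy"),cv2.COLOR_RGB2GRAY)[r0:r1,c0:c1]; print(g[::1,::1])
E
```

```text
top hole-pin mm -1.0198900776998396 1.2589452620739834
scene hole-pin mm -0.1829601906531332 1.9732523100728099
model 0.4343838823784772 0.6631659972518231
[0.     0.0002 0.008 ]
[[113 112 112 111 112 112 114 117 119 122 126 129 131 133 135 138 140 140
  143 144 143 145 144 145 143 143 143 141]
 [115 114 113 113 111 112 111 113 112 113 116 118 121 123 127 131 133 135
  136 139 140 142 143 144 145 145 145 144]
 [115 114 115 115 114 113 113 113 112 112 112 111 112 114 117 120 122 126
  129 131 133 136 138 140 141 143 143 144]
 [115 115 114 114 115 114 114 113 113 114 113 112 112 111 111 111 114 115
  118 121 123 126 130 132 134 136 138 140]
 [117 118 115 116 115 115 115 114 115 114 114 113 113 113 113 112 112 112
  112 112 115 117 120 121 126 129 131 133]
 [116 117 117 117 116 116 117 115 115 114 115 114 114 114 114 113 114 113
  112 112 112 112 113 115 117 118 120 123]
 [116 116 117 116 116 116 116 117 116 116 115 115 115 115 114 114 114 114
  114 113 114 113 112 112 112 113 113 115]
 [116 115 115 116 116 115 115 116 116 116 116 116 116 115 115 115 114 115
  114 113 113 114 113 113 11
[... 1070 characters left out ...]
117 116 116 114 114 114 113 113 113 111 106  99  92  87  91 103 112 115
  116 116 116 117 116 117 116 116 116 116]
 [116 116 116 116 116 115 115 114 114 114 113 112 108 106 108 112 114 115
  115 115 115 116 116 116 116 117 116 116]
 [115 116 116 115 116 117 116 116 116 116 115 114 114 113 113 114 113 114
  114 114 114 113 115 115 116 116 115 116]
 [114 114 115 115 116 116 117 117 116 117 116 116 115 114 116 114 115 114
  114 113 114 114 114 115 114 114 114 116]
 [114 114 114 114 114 114 115 117 116 116 116 116 116 117 116 115 115 115
  115 114 114 114 114 114 114 114 114 114]
 [116 116 115 115 114 115 113 114 113 115 116 116 116 116 118 117 116 116
  115 115 115 115 115 115 114 114 114 114]]
```

>>> jog_arm:
  targets:
    - [[-0.03,-0.12,0],[0,0.0027,0]]
    - [[0,0,0.15],[0,0,0]]
    - [[0,0,0.1],[0,0,0]]
    - [[0,0,0.05],[0,0,0]]
    - [[0,0,0],[0,0,0]]

```text
clock: 22.23
eef_pos: [0.5748, 0.0876, 0.1135]
tool_rot: [3.141, -0.002, 3.023]
force: [-0.2, 0.1, -2.1]
grip_width: 0.118
grip_force: 107.8
```

>>> jog_arm:
  targets:
    - [[0,0,0.1],[0,0,0]]
    - [[0,0,0],[0,0,0]]

```text
clock: 22.4
eef_pos: [0.5748, 0.0876, 0.1126]
tool_rot: [3.141, -0.002, 3.023]
force: [-1.5, -0.3, -2.1]
grip_width: 0.123
grip_force: 107.8
```

```bash
python3 - <<'E'
from h import *
where()
E
```

```text
ox -19.27 oz 6.22 y -0.62 phi -0.09 yaw -0.0001 roll -0.0002 F [-1.5 -0.5 -2.1] T [-0.06 -0.04 -0.01] grip 0.123 t 22.4
```

Below the pin's top with no vertical load. I continue down.

>>> jog_arm:
  targets:
    - [[0,0,0.1],[0,0,0]]
    - [[0,0,0],[0,0,0]]

```text
clock: 22.57
eef_pos: [0.5748, 0.0875, 0.1116]
tool_rot: [3.141, -0.002, 3.023]
force: [-0.4, 0.2, -2.6]
grip_width: 0.118
grip_force: 107.8
```

>>> jog_arm:
  targets:
    - [[0,0,0.1],[0,0,0]]
    - [[0,0,0],[0,0,0]]

```text
clock: 22.73
eef_pos: [0.5748, 0.0876, 0.1106]
tool_rot: [3.141, -0.002, 3.023]
force: [-0.0, -0.2, -2.2]
grip_width: 0.117
grip_force: 107.8
```

```bash
python3 - <<'E'
from h import *
where()
E
```

```text
ox -19.25 oz 4.27 y -0.63 phi -0.09 yaw -0.0001 roll -0.0002 F [ 0.  -0.2 -2.2] T [-0.01 -0.07 -0.01] grip 0.117 t 22.73
```

>>> jog_arm:
  targets:
    - [[0,0,0.1],[0,0,0]]
    - [[0,0,0],[0,0,0]]

```text
clock: 22.9
eef_pos: [0.5748, 0.0876, 0.1096]
tool_rot: [3.141, -0.002, 3.023]
force: [0.2, 0.3, -1.8]
grip_width: 0.115
grip_force: 107.8
```

>>> jog_arm:
  targets:
    - [[0,0,0.1],[0,0,0]]
    - [[0,0,0.05],[0,0,0]]
    - [[0,0,0],[0,0,0]]

```text
clock: 23.15
eef_pos: [0.5748, 0.0876, 0.1082]
tool_rot: [3.141, -0.002, 3.024]
force: [0.2, -0.2, -2.6]
grip_width: 0.117
grip_force: 107.8
```

>>> jog_arm:
  targets:
    - [[0,0,0.1],[0,0,0]]
    - [[0,0,0.05],[0,0,0]]
    - [[0,0,0],[0,0,0]]

```text
clock: 23.4
eef_pos: [0.5748, 0.0876, 0.1067]
tool_rot: [3.141, -0.002, 3.024]
force: [0.0, -0.3, -1.6]
grip_width: 0.116
grip_force: 107.8
```

```bash
python3 - <<'E'
from h import *
where()
E
```

```text
ox -19.25 oz 0.32 y -0.61 phi -0.09 yaw -0.0001 roll -0.0002 F [ 0.1 -0.3 -1.6] T [-0.01 -0.    0.02] grip 0.116 t 23.4
```

>>> jog_arm:
  targets:
    - [[0,0,0.05],[0,0,0]]
    - [[0,0,0],[0,0,0]]

```text
clock: 23.57
eef_pos: [0.5749, 0.0876, 0.1065]
tool_rot: [3.141, -0.001, 3.024]
force: [-1.8, 0.2, 1.8]
grip_width: 0.119
grip_force: 108.6
```

>>> jog_arm:
  targets:
    - [[0,0,0],[0,0,0]]
    - [[0,0,0],[0,0,0]]
    - [[0,0,0],[0,0,0]]
    - [[0,0,0],[0,0,0]]
    - [[0,0,0],[0,0,0]]
  fingers: 0.4

```text
clock: 23.98
eef_pos: [0.5749, 0.0876, 0.1063]
tool_rot: [3.141, -0.001, 3.023]
force: [-0.5, 0.2, -0.4]
grip_width: 0.402
grip_force: 0.0
```

>>> jog_arm:
  targets:
    - [[0,0,-0.5],[0,0,0]]
    - [[0,0,-1.5],[0,0,0]]
    - [[0,0,-2.5],[0,0,0]]
    - [[0,0,-3],[0,0,0]]
    - [[0,0,-3],[0,0,0]]
    - [[2,0,-2],[0,0,0]]
    - [[3,0,0],[0,0,0]]
    - [[3,0,0],[0,0,0]]

```text
clock: 24.65
eef_pos: [0.4959, 0.097, 0.2329]
tool_rot: [3.141, 0.002, 3.023]
force: [-0.5, 0.7, -0.5]
grip_width: 0.401
grip_force: 0.0
```

>>> jog_arm:
  targets:
    - [[3,0,0],[0,0,0]]
    - [[3,0,0],[0,0,0]]
    - [[2,0,0],[0,0,0]]
    - [[0,0,0],[0,0,0]]
    - [[0,0,0],[0,0,0]]

```text
clock: 25.07
eef_pos: [0.4159, 0.1066, 0.2323]
tool_rot: [3.141, 0.0, 3.024]
force: [-0.6, 0.2, -0.1]
grip_width: 0.4
grip_force: 0.0
```

```bash
python3 - <<'E'
from h import *
import cv2
im=get_image("scene"); a=cv2.resize(im[210:330,380:480,::-1],None,fx=5,fy=5,interpolation=cv2.INTER_CUBIC)
b=cv2.resize(get_image("top")[180:300,165:225,::-1],None,fx=5,fy=5,interpolation=cv2.INTER_CUBIC); cv2.imwrite("pics/s5.png",np.clip(np.hstack([a,b])*1.4,0,255).astype(np.uint8))
E
```

```text
(no output)
```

View pics/s5.png

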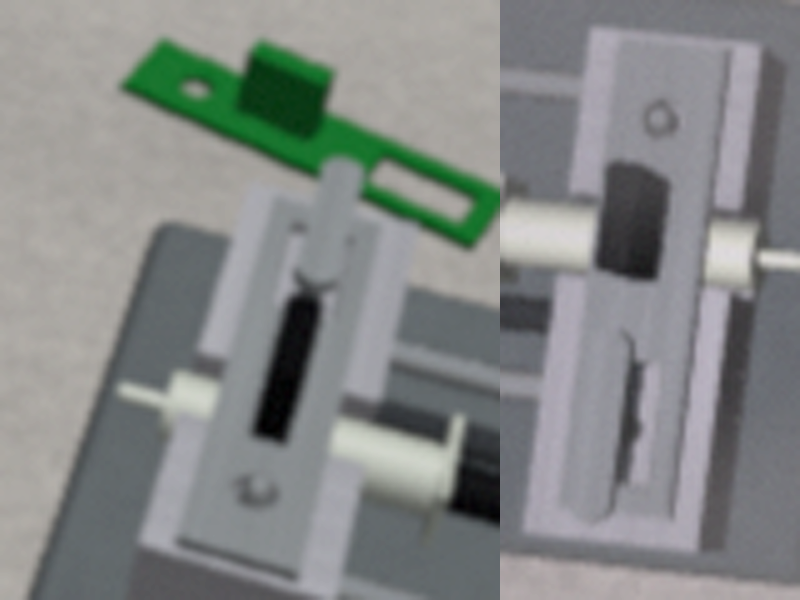

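The strap lies flat on the seat. The pin shows through its hole (scene crop (258,488), top crop (660,118)), the eye is round the neck under the head, and the gripper is clear. I hand it in.

```bash
python3 -c "
from plant import *
print(finish_job())"
```

```text
the job is handed in; nothing more can be done
None
```

I closed the clamp and handed the job in at about 25 s of the 51 s allowed; no verdict came back. In the last pictures the strap lies flat on the seat with its eye under the stud head, the pin through its hole and the gripper clear. The strongest push I felt on the stud was about 3 N, and I had to set the strap back on the bench once to re-grip it half a turn round.

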